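Tip the rock chips into the dish and hold the viewing mirror on its marker

ROBOT

A 6-joint arm with a two-finger parallel gripper is mounted at the origin on the work surface. World frame = base frame: x ahead of the robot, y to its left, z up, the work surface at z = 0. Lengths are in m, angles in degrees, forces in N, time in s.
With the tool pointing down it reaches from about 0.375 to 0.9 m from the base axis. Payload 3.1 kg.
Tool frame: the origin (TCP) lies on the centre line of the jaws, within the pads' length; the fingertips stand 17 mm ahead of it and the grasp point (between the pads) lies 2 mm behind it; z points along the fingers, y is the line along which they close (so a half turn about z gives the same grasp; the last joint's range is limited). The gripper opens to 87 mm and grips with 3 to 60 N. Pads are 19 mm wide; open, the fingers measure 117 mm over their backs; the gripper's body (75 mm by 190 mm) begins 51 mm behind the grasp point.
Start: joints at [-78.237, 30.224, 82.088, -0, 67.689, -10.227], TCP at [0.234, -0.579, 0.24] pointing down, gripper open.
Joint ranges: [-176.69, 176.69], [-43.24, 126.21], [12.49, 139.97], [-82, 262], [0, 151.66], [-163.58, 163.58]. Speed limits (degrees/s): [159.86, 159.86, 180, 180, 180, 180].

INTERFACE

Orientations are given as a 3x3 rotation matrix whose columns are the frame's x, y, z axes.
In Python, from rig import bot, imaging, finder gives the robot as it stands. The module is installed in compiled form; this text tells all that it offers.
- The arm moves only by the tool play_rows, never from a script. Its argument "motion" is a list that holds one entry, the list of rows, each a list of 6 numbers: the shift along the tool's x, y, z in fractions of the full range, 1 being 1 m, then the turn, a rotation vector about the tool's x, y, z in fractions of the full range, 1 being 45 degrees. In form: [[[dx, dy, dz, wx, wy, wz], ...]]. A call has 1 to 8 rows; each row is the pose to reach, as a shift and turn from the pose commanded when the call began, along the tool's axes at that moment; what a row does not reach only later rows make up. A row lasts 1/12 s, in which the tool goes at most 41.7 mm and 7.16 degrees, less where a joint would pass 70% of its speed; a pose out of reach is approached as far as the arm can. A shift or turn number past 1, either way, is cut back to 1. A call with a gripper value outside its range is refused whole. "fingers" is the finger opening in m, from 0 to 0.087, set as the call begins (left out, the last holds). The fingers move at their own pace and stop on an object; the grip force is fixed at half the most. Time passes only in rows, so rows that repeat a pose let the fingers close. It gives the time, the measured TCP pose, the force, the opening and the grip force at its end, in the units of the state.
- bot.read_state(): the state, without advancing time (a new reading comes with each control period).
- imaging.capture(name): name is "side" or "top" or "wrist"; returns a dict with "frame" (400x640x3 uint8, red, green, blue), "camera_matrix" (3x3 intrinsics, pixels), "k1" (the pictures are not rectified: a ray, as slopes to the right and down, at radius r is drawn at 1 + k1 r^2 times it, then the intrinsics apply), "R" (3x3) and "t" (3): a world point X has camera coordinates R X + t. Camera axes: x right, y down, z forward; pixel columns grow to the right and rows downward; lengths in m; the calibration is good to about 2 mm. A picture is of the moment at which its call begins. There is no depth.
- bot.hand_in(): hands the job in; it is judged then, once.
Trained networks look in the newest picture that a camera, given by its name, has taken for a name from the list of things; names that differ only in an ending like _2 or _b are one class to them, and where a whole thing is asked for, a point or a joint stands for the part that bears it (a point fixed in the world has none). Each returns a list of dicts, best first, with "confidence" (0 to 1); they miss things now and then, are a little off and sometimes report something else, mostly with a low value. They report only what shows in the picture. A call takes as long as a camera call.
- finder.recognise(camera, name): "at" ([x, y, z] in m, in world coordinates, good to about 4 mm: the middle of the surface that is visible of it).
- finder.outline_of(camera, name): "pixels" (400x640 bool, what is visible of it).
The state is a dict: "time_s": time; "joint_positions": joint angles; "qvel": joint speeds; "tau": joint torques, N m; "position": TCP position; "tcp_rot": TCP orientation; "force": force on the tool from outside, world axes, zero at the start; "moment": the same for the moment, N m; "opening": opening from 0.0 (shut) to 1.0 (fully open); "grasp_force": force on a finger pad.
Only numpy, scipy, OpenCV 4.12 (cv2) and the standard library are available. Lean on these libraries where they do the work, as an engineer would, in place of code of your own. Each camera call takes 0.05 s, during which the arm holds its last target. There are 200 camera calls.

TASK

Lift the yellow side handle of the black hinged tray so that all four rock chips slide into the white dish, and lower the tray flat again. Then swing the mirror by the red post on its lever until its reflected red line falls on the orange marker post beside the dish, so that the camera sees the marker in the mirror. The mirror springs back, so finish while still holding its lever steady at that angle, and leave everything else on the bench where it stands.

Things in the scene. Friction and masses are not known exactly. Their poses are not given: they have to be found in the camera images.
- tipper: fixed tipping station: open white dish with a black hinged tray behind it. Origin on the table under the dish; in its axes (mm) the dish's inside spans x -50 to 50, y -70 to 50, floor at z 5, walls 55 high (the -y wall 94). The tray lies level on the +y side, its open lip above the dish; chips slide off it towards -y. z up.
- tray (a joint): tilt of the black tray, rad: 0 level (rest, it falls back to 0 by its weight if let go), grows as its handle end is raised, stop at 1.25. The chips slide off at about 0.45 to 0.7; 1.0 empties it. Tray 78 mm wide, 135 mm long, 20 mm walls on three sides, open at the hinge lip; about 0.25 kg.
- tray_hinge (a point): middle of the tray's hinge axis, at the tray's lip, 75 mm above the table and at (0, 20, 75) mm in the tipper's axes; the hinge axis is the tipper's x axis direction
- tray_handle (a point): grip point on the tray's handle: a yellow round bar, 12 mm thick, jutting sideways (the tipper's -x) 71 mm beyond the tray's side near its far end, free all round. The point is on the bar's axis, 43 mm out from the tray, 87 mm above the table when level, (-82, 125, 12) mm from the hinge point in tipper axes. Close across it, along the tipper's y; the bar turns between the fingers.
- chip0: loose rock chip, tan, about 22 x 18 x 18 mm, 13 to 22 g, on the tray at the start; origin at the middle of its underside
- chip1: loose rock chip, reddish brown, about 22 x 18 x 18 mm, 13 to 22 g, on the tray at the start; origin at the middle of its underside
- chip2: loose rock chip, grey green, about 22 x 18 x 18 mm, 13 to 22 g, on the tray at the start; origin at the middle of its underside
- chip3: loose rock chip, pale beige, about 22 x 18 x 18 mm, 13 to 22 g, on the tray at the start; origin at the middle of its underside
- marker (a point): the marker: centre line of the orange round post, 30 mm across, 70 mm tall, standing on the table just outside the dish at the end away from the tray; this point is 45 mm up
- camera_lens (a point): front of the lens of the small fixed cream camera, 47 mm above the table; it looks level at the mirror's pivot 160 mm away
- mirror: silvery pane 60 x 50 mm in a black frame on an upright pivot, with a lever on its back. Origin on the pivot 24 mm above the table, x axis the way it faces, z up; the lever's red post stands 85 mm from the pivot along -x. From rest it turns only anticlockwise (seen from above), up to 1.25 rad; a spring (0.3 N m/rad, wound 0.6 rad at rest) always drives it back: 2 to 6 N at the post.
- mirror_post (a point): point to grip on the red post (round, 12 mm thick, 59 mm of it free above the lever, top 86 mm above the table); this point lies on its axis 70 mm above the table
- beam: the camera's sight line after the mirror, shown as a thin red pilot line drawn on the table outwards from the mirror (another runs from camera to mirror). Origin on the table at the mirror's pivot, x axis along the reflected line, z up. It turns twice as far as the mirror; at rest it lies 0.21 rad anticlockwise of the direction pivot to camera. The camera sees what it points at.
- wash_bottle: white plastic wash bottle with a bent spout, 70 mm across, 188 mm tall; origin under its centre; a bystander
- amber_bottle: brown glass bottle with black cap, 60 mm across, 105 mm tall; origin under its centre; a bystander
- vial: small brown vial, 24 mm across, 45 mm tall, near the robot; origin under its centre; a bystander
- clear_vial: small clear vial with white cap, 26 mm across, 50 mm tall; origin under its centre; a bystander
- petri_dish: clear glass dish, 84 mm across, 18 mm tall; origin under its centre; a bystander
- slide_box: pale wooden slide box 90 x 130 x 40 mm; origin under its centre; a bystander
- needle_tool: hand tool lying flat, black handle and steel blade, 150 mm long along its x, about 26 mm thick; origin at mid-length on the table; a bystander

How it is judged:
By the outcome, as a careful person would: the job done as asked, in the order asked, and still so for the second after the job is handed in, while the arm keeps its last pose, push and grip.
It also fails if it takes over 59 s, if anything falls off the work surface, if the arm or the gripper's body presses on something with over 40 N, if the wrist force passes 120 N, or if a joint passes its speed limit or range.

## Working session

There is one attempt and no reset: what is moved stays moved. The work goes in short steps, Python scripts to look and compute and a tool call to move; the robot and the scene stay as the last step left them, time stands still between calls to the robot, and variables do not carry over. Pictures are saved under pics/ and viewed, at most 10 in all, crops included, and the job is handed in when it is done.

Besides the shell and the picture viewer there is one more tool, called in YAML: its name, and indented under it one key for each argument. play_rows: Moves the arm, as the interface text tells. Its arguments: {"type":"object","properties":{"motion":{"type":"array"},"fingers":{"type":"number"}},"required":["motion"]}

```bash
mkdir -p pics
cat > h.py <<'E'
import numpy as np, cv2
from rig import bot, imaging, finder
def snap(c,fn=None):
    d=imaging.capture(c)
    if fn: cv2.imwrite('pics/'+fn,d['frame'][:,:,::-1])
    return d
def ray(d,u,v):
    K=np.array(d['camera_matrix']);R=np.array(d['R']);t=np.array(d['t'])
    p=np.array([(u-K[0,2])/K[0,0],(v-K[1,2])/K[1,1]]);q=p.copy()
    for _ in range(20): q=p/(1+d['k1']*(q@q))
    o=-R.T@t; w=R.T@np.array([q[0],q[1],1]); return o,w/np.linalg.norm(w)
def atz(d,u,v,z):
    o,w=ray(d,u,v); return o+w*(z-o[2])/w[2]
def tri(rs):
    A=np.zeros((3,3));b=np.zeros(3)
    for o,w in rs:
        P=np.eye(3)-np.outer(w,w);A+=P;b+=P@o
    x=np.linalg.solve(A,b); return x,[np.linalg.norm((np.eye(3)-np.outer(w,w))@(x-o)) for o,w in rs]
def proj(d,X):
    K=np.array(d['camera_matrix']);c=np.array(d['R'])@X+np.array(d['t']);q=c[:2]/c[2];q=q*(1+d['k1']*(q@q))
    return np.array([K[0,0]*q[0]+K[0,2],K[1,1]*q[1]+K[1,2]])
E
python3 - <<'E'
from h import *
np.set_printoptions(precision=3,suppress=True)
for c in ['top','side']:
    d=snap(c,c+'0.png')
    print(c,-np.array(d['R']).T@d['t'])
    for n in ['tipper','tray','tray_handle','marker','camera_lens','mirror','mirror_post','beam','wash_bottle','amber_bottle','vial','clear_vial','petri_dish','slide_box','needle_tool','chip0','chip1','chip2','chip3']:
        r=finder.recognise(c,n)
        print(n,[(np.array(a['at']),round(a['confidence'],2)) for a in r[:2]])
print(bot.read_state()['tcp_rot'],bot.read_state()['time_s'])
E
```

```text
top [0.45  0.002 1.459]
tipper [(array([0.572, 0.153, 0.06 ]), 0.85)]
tray [(array([0.575, 0.211, 0.075]), 0.61)]
tray_handle [(array([0.575, 0.214, 0.076]), 0.79)]
marker [(array([0.577, 0.148, 0.057]), 0.81)]
camera_lens [(array([ 0.708, -0.226,  0.03 ]), 0.81), (array([0.559, 0.221, 0.091]), 0.48)]
mirror [(array([ 0.524, -0.221,  0.026]), 0.61)]
mirror_post [(array([ 0.522, -0.22 ,  0.027]), 0.49)]
beam []
wash_bottle [(array([0.456, 0.554, 0.009]), 0.65), (array([0.76 , 0.146, 0.113]), 0.57)]
amber_bottle [(array([ 0.564, -0.467,  0.072]), 0.92)]
vial [(array([ 0.424, -0.055,  0.047]), 0.58), (array([0.753, 0.033, 0.049]), 0.43)]
clear_vial [(array([0.573, 0.211, 0.07 ]), 0.24)]
petri_dish [(array([0.456, 0.55 , 0.011]), 0.78), (array([0.577, 0.213, 0.073]), 0.58)]
slide_box [(array([0.652, 0.442, 0.043]), 0.73)]
needle_tool [(array([ 0.374, -0.465,  0.026]), 0.65), (array([0.651, 0.44 , 0.037]), 0.44)]
chip0 [(array([0.56 , 0.179, 0.089]), 0.62), (array([0.554, 0.22 , 0.092]), 0.62)]
chip1 [(array([0.56 , 0.179, 0.089]), 0.62), (array([0.554, 0.22 , 0.092]), 0.62)]
chip2 [(array([0.56 , 0.179, 0.089]), 0.62), (array([0.554, 0.22 , 0.092]), 0.62)]
chip3 [(array([0.56 , 0.179, 0.089]), 0.62), (array([0.554, 0.22 , 0.092]), 0.62)]
side [-0.264 -1.3    1.094]
tipper [(array([0.527, 0.157, 0.012]), 0.77)]
tray []
tray_handle []
marker [(array([0.522, 0.154, 0.014]), 0.68)]
camera_lens [(array([ 0.725, -0.253,  0.032]), 0.61)]
mirror []
mirror_post [(array([ 0.544, -0.247,  0.053]), 0.53), (array([0.775, 0.148, 0.137]), 0.19)]
beam []
wash_bottle [(array([0.775, 0.146, 0.137]), 0.52)]
amber_bottle [(array([ 0.549, -0.498,  0.063]), 0.64)]
vial [(array([ 0.423, -0.061,  0.026]), 0.5)]
clear_vial []
petri_dish []
slide_box []
needle_tool [(array([ 0.353, -0.485,  0.029]), 0.53)]
chip0 []
chip1 []
chip2 []
chip3 []
[[ 0.927  0.374  0.   ]
 [ 0.374 -0.927 -0.   ]
 [ 0.     0.    -1.   ]] 2.0
```

View pics/top0.png

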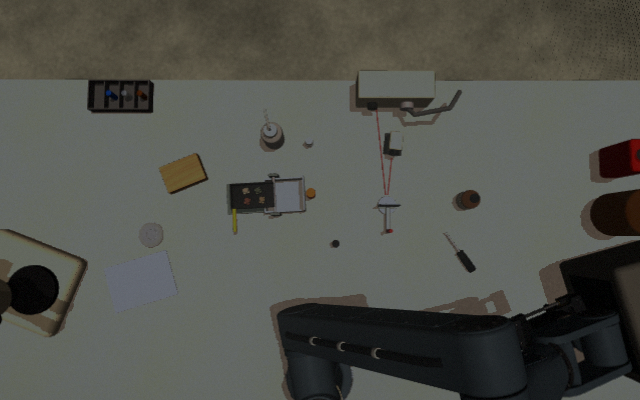

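View pics/side0.png

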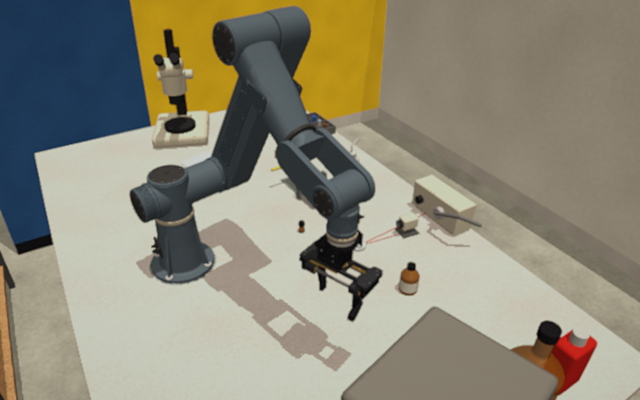

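The top view shows the tray on the left (y+) with its yellow handle at about (235,220). The orange marker is at (311,193), the mirror pivot at (387,203), its red post at (389,231) and the camera at (395,143). In the side view the arm hides the tipper.

```bash
cat >> h.py <<'E'
def hsvmask(d,lo,hi,box):
    h=cv2.cvtColor(d['frame'],cv2.COLOR_RGB2HSV);m=cv2.inRange(h,lo,hi)
    b=np.zeros_like(m);x0,y0,x1,y1=box;b[y0:y1,x0:x1]=1;return m*b
def pts(m): 
    y,x=np.nonzero(m);return np.c_[x,y].astype(float)
np.set_printoptions(precision=4,suppress=True)
E
python3 - <<'E'
from h import *
d=snap('top')
cv2.imwrite('pics/c1.png',cv2.resize(d['frame'][120:250,215:415,::-1],None,fx=4,fy=4,interpolation=cv2.INTER_CUBIC))
for n,lo,hi,box,z in [('handle',(20,120,80),(35,255,255),(222,200,250,245),.087),('marker',(5,150,100),(18,255,255),(300,180,325,205),.07),('post',(0,150,80),(5,255,255),(380,222,400,240),.086)]:
    p=pts(hsvmask(d,lo,hi,box));c=p.mean(0);print(n,len(p),p.min(0),p.max(0),c,atz(d,*c,z))
    if n=='handle':
        w=np.array([atz(d,*q,z)[:2] for q in p]);u,s,v=np.linalg.svd(w-w.mean(0));print('dir',v[0],np.degrees(np.arctan2(v[0][1],v[0][0])))
E
```

```text
handle 74 [233. 209.] [236. 231.] [234.2162 220.4054] [0.494  0.2644 0.087 ]
dir [-0.9985 -0.0544] -176.8810244995174
marker 19 [307. 188.] [314. 195.] [310.4737 191.7895] [0.5852 0.0285 0.07  ]
post 6 [389. 229.] [391. 231.] [390.1667 230.3333] [ 0.4642 -0.2191  0.086 ]
```

View pics/c1.png

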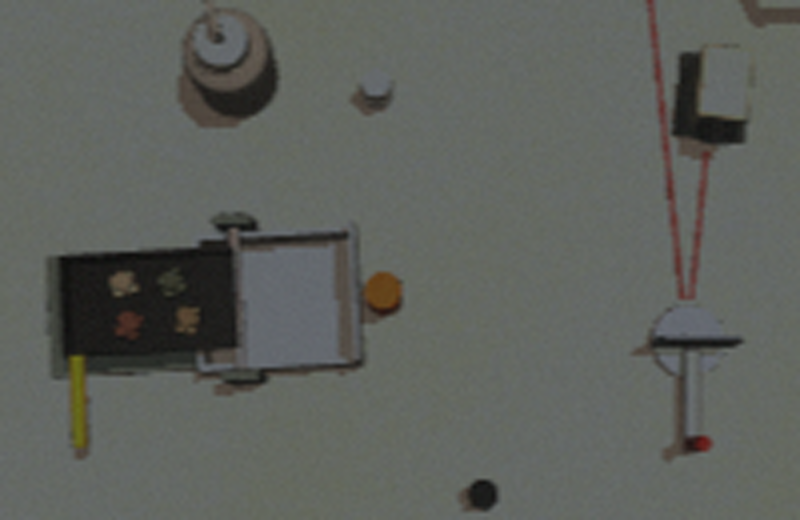

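The crop confirms the layout: tipper yaw is about +3°, with the handle axis along tipper x. Next I move towards the mirror and tipper and look with the wrist camera.

Units first: turns go in shares of 45 degrees. So 18.9 degrees is 0.42.

play_rows:
  motion:
    - [[0.2655, -0.161, -0.06, 0, 0, 0.42], [0.2655, -0.161, -0.06, 0, 0, 0.42], [0.2655, -0.161, -0.06, 0, 0, 0.42], [0.2655, -0.161, -0.06, 0, 0, 0.42], [0.2655, -0.161, -0.06, 0, 0, 0.42], [0.2655, -0.161, -0.06, 0, 0, 0.42], [0.2655, -0.161, -0.06, 0, 0, 0.42], [0.2655, -0.161, -0.06, 0, 0, 0.42]]
  fingers: 0.06

```text
time_s: 2.72
position: [0.4218, -0.3274, 0.3006]
tcp_rot: [[0.998, 0.056, 0.002], [0.056, -0.998, 0.001], [0.002, -0.0, -1.0]]
force: [-0.5, 1.5, -1.0]
opening: 0.692
grasp_force: 0.0
```

Run:
```python
from h import *
d=snap('wrist','w1.png'); s=bot.read_state()
print(s['position'],s['tcp_rot'],s['time_s'],s['force'],s['joint_positions']);print(-np.array(d['R']).T@d['t'],d['R'])
```

```text
[ 0.4236 -0.3251  0.3013] [[ 0.9983  0.0586  0.004 ]
 [ 0.0586 -0.9983  0.0019]
 [ 0.0041 -0.0016 -1.    ]] 2.7667 [1.512  1.2613 0.9105] [-49.6363  19.0523  90.7735   0.2593  70.1067  36.9165]
[ 0.496  -0.3235  0.446 ] [[ 0.0573 -0.9984  0.0003]
 [-0.9617 -0.0551  0.2684]
 [-0.2679 -0.0157 -0.9633]]
```

play_rows:
  motion:
    - [[0.058, -0.327, 0, 0, 0, 0], [0.058, -0.327, 0, 0, 0, 0], [0.058, -0.327, 0, 0, 0, 0], [0.058, -0.327, 0, 0, 0, 0], [0.058, -0.327, 0, 0, 0, 0], [0.058, -0.327, 0, 0, 0, 0], [0.058, -0.327, 0, 0, 0, 0], [0.058, -0.327, 0, 0, 0, 0]]

```text
time_s: 3.43
position: [0.4601, 0.0006, 0.2998]
tcp_rot: [[0.999, 0.054, 0.001], [0.054, -0.999, -0.0], [0.001, 0.0, -1.0]]
force: [0.2, -0.4, 0.8]
opening: 0.688
grasp_force: 0.0
```

Run:
```python
from h import *
import pickle
d=snap('wrist','w2.png');pickle.dump(d,open('w2.pkl','wb')); s=bot.read_state()
print(s['position'],s['joint_positions'])
```

```text
[0.4598 0.0077 0.2998] [-13.2438  12.8662 100.3332   0.4032  66.8467  73.2106]
```

play_rows:
  motion:
    - [[0.012, -0.24, 0.06, 0, 0, 0], [0.012, -0.24, 0.06, 0, 0, 0], [0.012, -0.24, 0.06, 0, 0, 0], [0.012, -0.24, 0.06, 0, 0, 0], [0.012, -0.24, 0.06, 0, 0, 0], [0.012, -0.24, 0.06, 0, 0, 0], [0.012, -0.24, 0.06, 0, 0, 0], [0.012, -0.24, 0.06, 0, 0, 0]]

```text
time_s: 4.15
position: [0.4588, 0.2405, 0.2388]
tcp_rot: [[0.998, 0.058, -0.001], [0.058, -0.998, -0.001], [-0.001, 0.001, -1.0]]
force: [-0.2, -0.4, 0.7]
opening: 0.69
grasp_force: 0.0
```

Run:
```python
from h import *
import pickle
d=snap('wrist','w3.png');pickle.dump(d,open('w3.pkl','wb')); s=bot.read_state()
print(s['position'],s['tcp_rot'],s['force'],s['joint_positions'],s['time_s'])
i=cv2.vconcat([cv2.imread('pics/w2.png')[:, ::1],cv2.imread('pics/w3.png')])
cv2.imwrite('pics/w23.png',cv2.resize(i,(480,600),interpolation=cv2.INTER_AREA))
for n,X in [('handle',[.494,.2644,.087]),('marker',[.5852,.0285,.07])]:
    for f in ('w2','w3'): print(n,f,proj(pickle.load(open(f+'.pkl','rb')),np.array(X)))
```

```text
[0.4591 0.2393 0.2393] [[ 0.9984  0.0559 -0.0006]
 [ 0.0559 -0.9984 -0.0008]
 [-0.0006  0.0008 -1.    ]] [-1.1229 -0.1843 -0.2397] [ 15.1647  22.0318  97.3393  -0.0413  60.6734 101.9779] 4.2
handle w2 [ 85.0613 135.1675]
handle w3 [293.4252 151.35  ]
marker w2 [297.74   61.101]
marker w3 [549.7006  67.7614]
```

View pics/w23.png

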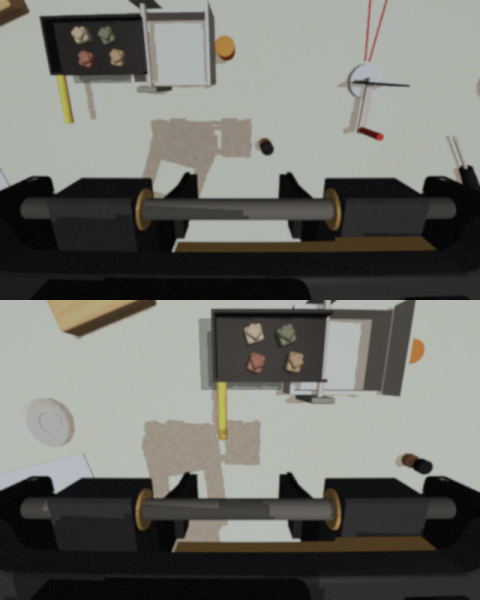

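Wrist views: the handle bar is at about (85,130) in w2 (full scale) and (296,146) in w3. The marker, mirror and red post are clear in w2. Now I triangulate them.

Run:
```python
from h import *
import pickle
w2,w3=[pickle.load(open(f+'.pkl','rb')) for f in ('w2','w3')]; t=snap('top')
Y=((20,110,80),(35,255,255)); 
def ends(m):
    p=pts(m);c=p.mean(0);u,s,v=np.linalg.svd(p-c,full_matrices=False);a=v[0]*np.sign(v[0][1]);q=(p-c)@a
    # use end-mid points
    return c,c+a*q.min(),c+a*q.max(),len(p)
e=[(d,ends(hsvmask(d,*Y,b))) for d,b in ((w2,(60,90,110,175)),(w3,(270,90,320,190)))]
for k in range(3): x,r=tri([ray(d,*E[k]) for d,E in e]);print('handle',k,[E[k] for _,E in e],x,r)
c=[pts(hsvmask(d,(5,150,100),(18,255,255),b)).mean(0) for d,b in ((t,(300,150,325,205)),)]
for d,b in ((w2,(280,40,320,85)),(w3,(540,40,580,95))):
    p=pts(hsvmask(d,(5,150,60),(18,255,255),b));print('marker',len(p),p.min(0),p.max(0),p.mean(0))
def red(d,b):
    h=cv2.cvtColor(d['frame'],cv2.COLOR_RGB2HSV);m=cv2.inRange(h,(0,110,50),(8,255,255))|cv2.inRange(h,(172,110,50),(180,255,255))
    o=np.zeros_like(m);o[b[1]:b[3],b[0]:b[2]]=m[b[1]:b[3],b[0]:b[2]];return o
m=red(w2,(470,160,520,195));c,a,b,n=ends(m);p=pts(m);print('post px',n,p.min(0),p.max(0),c)
# red lines in w2
L=pts(red(w2,(470,0,530,100)));print('line px',len(L))
np.save('L.npy',L)
g=np.array([atz(w2,*q,0.0)[:2] for q in L])
for y in np.unique(np.round(g[:,0],2))[::2]: 
    q=g[abs(g[:,0]-y)<.004];print(y,np.sort(q[:,1]).round(4)[[0,-1]],len(q))
i=w2['frame'][60:200,440:580,::-1];j=w2['frame'][40:110,260:340,::-1]
A=cv2.resize(i,(560,560),interpolation=cv2.INTER_CUBIC);cv2.imwrite('pics/c2.png',A)
```

```text
handle 0 [array([ 86.1786, 130.6824]), array([295.6156, 145.7494])] [0.4992 0.2626 0.0868] [np.float64(0.00012309164152025533), np.float64(0.00012309164152015165)]
handle 1 [array([79.9693, 98.2403]), array([294.8168, 108.8956])] [0.5332 0.2647 0.0872] [np.float64(0.0008099026652344687), np.float64(0.0008099026652345626)]
handle 2 [array([ 92.4573, 163.4867]), array([296.4681, 185.0766])] [0.4618 0.2602 0.0869] [np.float64(7.241872666744926e-05), np.float64(7.241872666751183e-05)]
marker 477 [287.  49.] [311.  79.] [298.673   63.9581]
marker 349 [548.  53.] [564.  82.] [555.6504  67.5501]
post px 221 [478. 171.] [510. 186.] [495.2851 178.1855]
line px 129
0.59 [-0.2278 -0.2187] 7
0.61 [-0.2304 -0.2166] 10
0.63 [-0.2328 -0.2145] 11
0.65 [-0.2348 -0.2129] 13
0.67 [-0.2373 -0.2106] 13
```

View pics/c2.png

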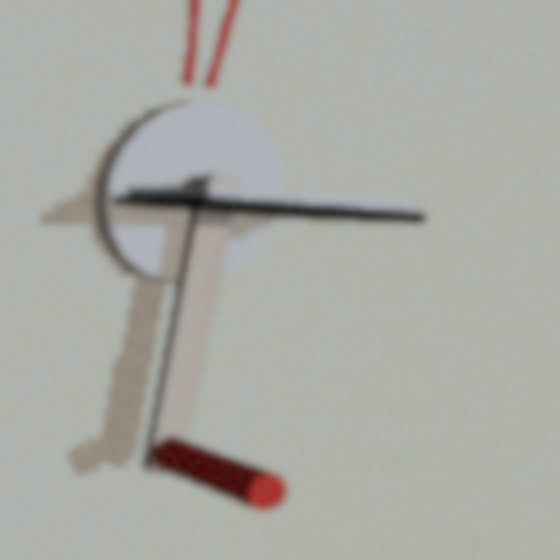

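The bar lies at z = 0.087, running from (0.462,0.260) to (0.533,0.265), which matches the text. I grip at (0.486, 0.262).

play_rows:
  motion:
    - [[0.028, -0.021, 0.03, 0, 0, 0], [0.028, -0.021, 0.07, 0, 0, 0], [0.028, -0.021, 0.105, 0, 0, 0], [0.028, -0.021, 0.13, 0, 0, 0], [0.028, -0.021, 0.147, 0, 0, 0], [0.028, -0.021, 0.155, 0, 0, 0], [0.028, -0.021, 0.155, 0, 0, 0]]
  fingers: 0.06

```text
time_s: 4.83
position: [0.4859, 0.2597, 0.0833]
tcp_rot: [[0.999, 0.051, -0.003], [0.051, -0.999, -0.001], [-0.003, 0.001, -1.0]]
force: [-0.0, 1.1, -0.4]
opening: 0.69
grasp_force: 0.0
```

play_rows:
  motion:
    - [[0, 0, 0, 0, 0, 0], [0, 0, 0, 0, 0, 0], [0, 0, 0, 0, 0, 0], [0, 0, 0, 0, 0, 0], [0, 0, 0, 0, 0, 0], [0, 0, 0, 0, 0, 0]]
  fingers: 0.0

```text
time_s: 5.33
position: [0.4864, 0.2618, 0.0852]
tcp_rot: [[0.999, 0.054, 0.001], [0.054, -0.999, 0.0], [0.001, -0.0, -1.0]]
force: [0.8, -0.6, -0.8]
opening: 0.321
grasp_force: 0.0
```

play_rows:
  motion:
    - [[0, 0, 0, 0, 0, 0], [0, 0, 0, 0, 0, 0], [0, 0, 0, 0, 0, 0], [0, 0, 0, 0, 0, 0], [0, 0, 0, 0, 0, 0], [0, 0, 0, 0, 0, 0]]
  fingers: 0.0

```text
time_s: 5.83
position: [0.4861, 0.2621, 0.0846]
tcp_rot: [[0.999, 0.054, 0.0], [0.054, -0.999, 0.001], [0.0, -0.001, -1.0]]
force: [-0.1, 4.4, 2.4]
opening: 0.125
grasp_force: 29.9
```

play_rows:
  motion:
    - [[0, 0.001, -0.0075, 0, 0, 0], [0, 0.0023, -0.0149, 0, 0, 0], [0, 0.0042, -0.0222, 0, 0, 0], [0, 0.0064, -0.0294, 0, 0, 0], [0, 0.0091, -0.0364, 0, 0, 0], [0, 0.0117, -0.0421, 0, 0, 0], [0, 0.0145, -0.0477, 0, 0, 0], [0, 0.0177, -0.0532, 0, 0, 0]]

```text
time_s: 6.5
position: [0.4871, 0.245, 0.1391]
tcp_rot: [[0.999, 0.053, 0.001], [0.053, -0.999, 0.003], [0.001, -0.003, -1.0]]
force: [-1.2, 6.9, -0.5]
opening: 0.122
grasp_force: 30.0
```

play_rows:
  motion:
    - [[0, 0.0034, -0.0053, 0, 0, 0], [0, 0.007, -0.0104, 0, 0, 0], [0, 0.0109, -0.0153, 0, 0, 0], [0, 0.0151, -0.02, 0, 0, 0], [0, 0.024, -0.0288, 0, 0, 0], [0, 0.0338, -0.0366, 0, 0, 0], [0, 0.0444, -0.0435, 0, 0, 0], [0, 0.0555, -0.0492, 0, 0, 0]]

```text
time_s: 7.17
position: [0.4902, 0.1903, 0.19]
tcp_rot: [[0.999, 0.053, 0.003], [0.053, -0.999, 0.005], [0.003, -0.004, -1.0]]
force: [-2.4, 8.3, 6.6]
opening: 0.128
grasp_force: 30.0
```

play_rows:
  motion:
    - [[0, 0, 0, 0, 0, 0], [0, 0, 0, 0, 0, 0], [0, 0, 0, 0, 0, 0], [0, 0, 0, 0, 0, 0], [0, 0, 0, 0, 0, 0], [0, 0, 0, 0, 0, 0]]

```text
time_s: 7.67
position: [0.4902, 0.1899, 0.1899]
tcp_rot: [[0.999, 0.053, 0.002], [0.053, -0.999, 0.003], [0.003, -0.003, -1.0]]
force: [-2.7, 7.2, 12.1]
opening: 0.126
grasp_force: 30.0
```

Run:
```python
from h import *
w=snap('wrist');t=snap('top')
a=cv2.resize(w['frame'][:260,200:,::-1],(660,390)); b=cv2.resize(t['frame'][165:225,215:335,::-1],(400,200),interpolation=cv2.INTER_CUBIC)
b=cv2.copyMakeBorder(b,0,0,0,260,0)
cv2.imwrite('pics/dump.png',cv2.vconcat([a,b]))
```

```text
(no output)
```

View pics/dump.png

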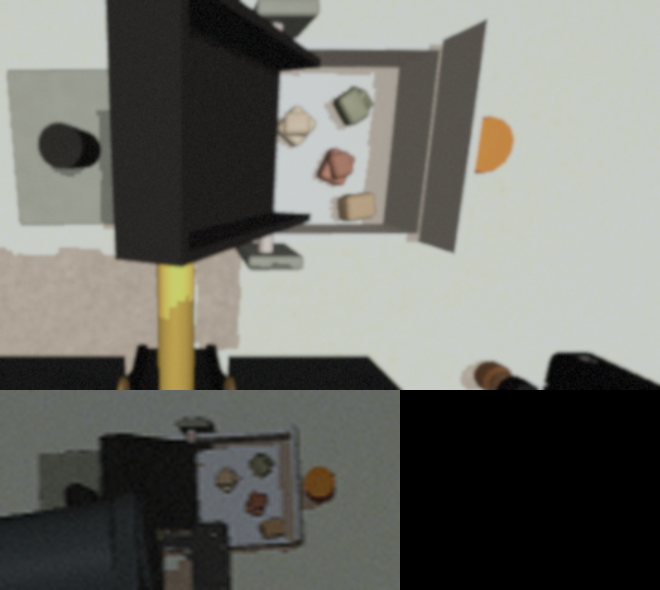

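All four chips lie in the white dish (around (295,125), (352,105), (337,167) and (357,207) in the picture), and the tray is empty. I lower it now.

play_rows:
  motion:
    - [[0, -0.0111, 0.0057, 0, 0, 0], [0, -0.0217, 0.0126, 0, 0, 0], [0, -0.0315, 0.0204, 0, 0, 0], [0, -0.0404, 0.0292, 0, 0, 0], [0, -0.0485, 0.0388, 0, 0, 0], [0, -0.0555, 0.0492, 0, 0, 0], [0, -0.0615, 0.0603, 0, 0, 0], [0, -0.0663, 0.0719, 0, 0, 0]]

```text
time_s: 8.43
position: [0.4864, 0.2553, 0.1142]
tcp_rot: [[0.999, 0.054, 0.0], [0.054, -0.999, 0.0], [0.0, -0.0, -1.0]]
force: [-0.9, 2.4, 1.4]
opening: 0.126
grasp_force: 30.2
```

play_rows:
  motion:
    - [[0, -0.0027, 0.0083, 0, 0, 0], [0, -0.0046, 0.0156, 0, 0, 0], [0, -0.006, 0.023, 0, 0, 0], [0, -0.0065, 0.0268, 0, 0, 0], [0, -0.0069, 0.0305, 0, 0, 0], [0, -0.0069, 0.0305, 0, 0, 0], [0, -0.0069, 0.0305, 0, 0, 0]]

```text
time_s: 9.02
position: [0.486, 0.2619, 0.0837]
tcp_rot: [[0.999, 0.053, -0.001], [0.053, -0.999, 0.001], [-0.001, -0.001, -1.0]]
force: [-0.9, 6.4, 0.1]
opening: 0.122
grasp_force: 30.1
```

play_rows:
  motion:
    - [[0, 0, 0, 0, 0, 0], [0, 0, 0, 0, 0, 0], [0, 0, 0, 0, 0, 0], [0, 0, 0, 0, 0, 0]]
  fingers: 0.05

```text
time_s: 9.35
position: [0.4861, 0.2608, 0.0843]
tcp_rot: [[0.999, 0.054, -0.001], [0.054, -0.999, -0.001], [-0.001, 0.001, -1.0]]
force: [-0.2, 0.1, 0.1]
opening: 0.338
grasp_force: 0.0
```

play_rows:
  motion:
    - [[0, 0, -0.03, 0, 0, 0], [0, 0, -0.07, 0, 0, 0], [0, 0, -0.11, 0, 0, 0], [0, 0, -0.15, 0, 0, 0], [0, 0, -0.19, 0, 0, 0], [0, 0, -0.215, 0, 0, 0], [-0.02, 0.03, -0.215, 0, 0, 0]]

```text
time_s: 9.93
position: [0.4751, 0.234, 0.3066]
tcp_rot: [[0.998, 0.056, 0.02], [0.056, -0.998, 0.006], [0.02, -0.005, -1.0]]
force: [1.7, -0.2, 0.7]
opening: 0.571
grasp_force: 0.0
```

play_rows:
  motion:
    - [[-0.02, 0.3, 0, 0, 0, 0], [-0.02, 0.3, 0, 0, 0, 0], [-0.02, 0.3, 0, 0, 0, 0], [-0.02, 0.3, 0, 0, 0, 0], [-0.02, 0.3, 0, 0, 0, 0], [-0.02, 0.3, 0, 0, 0, 0], [-0.02, 0.3, 0, 0, 0, 0], [-0.02, 0.3, 0, 0, 0, 0]]

```text
time_s: 10.6
position: [0.4641, -0.0762, 0.2998]
tcp_rot: [[0.999, 0.048, 0.001], [0.048, -0.999, -0.004], [0.001, 0.004, -1.0]]
force: [0.4, 0.4, 0.2]
opening: 0.572
grasp_force: 0.0
```

Run:
```python
from h import *
import pickle
w2=pickle.load(open('w2.pkl','rb')); w4=snap('wrist','w4.png'); t=snap('top'); pickle.dump(w4,open('w4.pkl','wb'))
s=bot.read_state();print(s['position'],s['time_s'])
def red(d,b):
    h=cv2.cvtColor(d['frame'],cv2.COLOR_RGB2HSV);m=cv2.inRange(h,(0,110,50),(8,255,255))|cv2.inRange(h,(172,110,50),(180,255,255))
    o=np.zeros_like(m);o[b[1]:b[3],b[0]:b[2]]=m[b[1]:b[3],b[0]:b[2]];return o
# post: bright top disc vs dark side
P=[]
for d in (w2,w4):
    for nm,X in (('post',[.464,-.220,.086]),):
        u,v=proj(d,np.array(X)).astype(int)
        m=red(d,(max(u-30,0),max(v-25,0),u+30,v+25));mm=m&(((d['frame'][:,:,0]>140)*255).astype(np.uint8));p=pts(mm);print('post',(u,v),(m>0).sum(),len(p),p.mean(0),p.min(0),p.max(0),atz(d,*p.mean(0),.086));P.append(ray(d,*p.mean(0)))
print('post tri',tri(P))
M=[]
for d in (w2,w4,t):
    u,v=proj(d,np.array([.585,.0285,.07])).astype(int)
    r=22 if d is not t else 9
    p=pts(hsvmask(d,(5,150,50),(18,255,255),(max(u-r,0),max(v-r,0),u+r,v+r)));c=(p.min(0)+p.max(0))/2
    print('marker',(u,v),len(p),p.min(0),p.max(0),p.mean(0),atz(d,*p.mean(0),.06))
# pivot from lines
for d in (w2,w4):
    u,v=proj(d,np.array([.62,-.222,0])).astype(int)
    L=pts(red(d,(max(u-60,0),0,min(u+60,640),v+40)));g=np.array([atz(d,*q,0)[:2] for q in L]);g=g[(g[:,0]>.585)&(g[:,0]<.68)]
    mid=-.2232; # split
    A=[np.polyfit(g[k][:,0],g[k][:,1],1) for k in (g[:,1]<mid,g[:,1]>mid)]
    x=(A[1][1]-A[0][1])/(A[0][0]-A[1][0]);print('pivot',len(g),x,np.polyval(A[0],x),np.degrees(np.arctan([A[0][0],A[1][0]])))
i=w4['frame'][:,:,::-1];cv2.imwrite('pics/w4.png',i)
```

```text
[ 0.4637 -0.0724  0.2994] 10.7
post (np.int64(504), np.int64(183)) 221 53 [506.283 182.434] [503. 178.] [510. 186.] [ 0.4655 -0.2216  0.086 ]
post (np.int64(439), np.int64(182)) 172 55 [440.6182 181.3818] [437. 177.] [444. 185.] [ 0.4655 -0.2215  0.086 ]
post tri (array([ 0.4656, -0.2214,  0.0864]), [np.float64(2.3120129877014412e-05), np.float64(2.31201298768622e-05)])
marker (np.int64(297), np.int64(61)) 477 [287.  49.] [311.  79.] [298.673   63.9581] [0.5836 0.028  0.06  ]
marker (np.int64(226), np.int64(61)) 730 [216.  49.] [247.  79.] [231.7301  64.4562] [0.5837 0.0254 0.06  ]
marker (np.int64(310), np.int64(191)) 63 [307. 188.] [314. 197.] [310.4127 192.3968] [0.5843 0.0289 0.06  ]
pivot 123 0.5496318022181147 -0.22311788284297712 [-6.4213  5.4608]
pivot 106 0.5490686860173007 -0.22290854551517403 [-6.4317  5.4168]
```

View pics/w4.png

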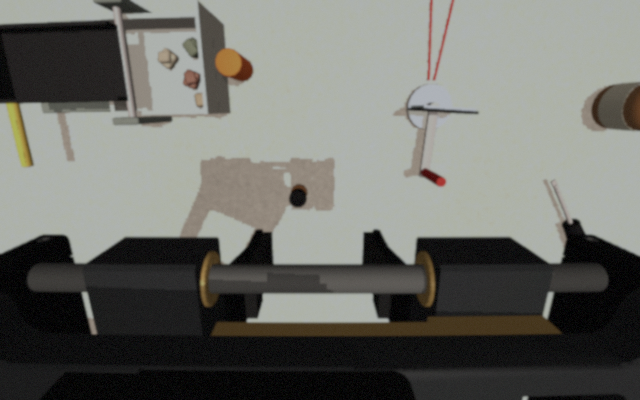

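The tray is flat and empty, and the chips are in the dish. The post is at (0.4656,-0.2214) with its top at 86 mm, the pivot at (0.5493,-0.2230) and the marker at about (0.584,0.0285). The mirror needs to turn about +38.3°. I approach the post from above.

play_rows:
  motion:
    - [[-0.006, 0.04, 0, 0, 0, 0], [-0.006, 0.08, 0, 0, 0, 0], [-0.006, 0.12, 0.02, 0, 0, 0], [-0.006, 0.149, 0.05, 0, 0, 0], [-0.006, 0.149, 0.09, 0, 0, 0], [-0.006, 0.149, 0.12, 0, 0, 0], [-0.006, 0.149, 0.14, 0, 0, 0], [-0.006, 0.149, 0.14, 0, 0, 0]]
  fingers: 0.05

```text
time_s: 11.37
position: [0.4634, -0.2155, 0.1554]
tcp_rot: [[0.998, 0.055, -0.009], [0.055, -0.998, 0.007], [-0.008, -0.007, -1.0]]
force: [-1.0, 0.5, 0.1]
opening: 0.576
grasp_force: 0.0
```

play_rows:
  motion:
    - [[0, 0, 0, 0, 0, 0], [0, 0, 0.03, 0, 0, 0], [0, 0, 0.055, 0, 0, 0], [0, 0, 0.075, 0, 0, 0], [0, 0, 0.0915, 0, 0, 0], [0, 0, 0.0915, 0, 0, 0], [0, 0, 0.0915, 0, 0, 0]]

```text
time_s: 11.95
position: [0.4671, -0.219, 0.0692]
tcp_rot: [[0.998, 0.055, 0.001], [0.055, -0.998, -0.001], [0.001, 0.001, -1.0]]
force: [0.5, 0.1, 0.5]
opening: 0.576
grasp_force: 0.0
```

play_rows:
  motion:
    - [[0, 0, 0, 0, 0, 0], [0, 0, 0, 0, 0, 0], [0, 0, 0, 0, 0, 0], [0, 0, 0, 0, 0, 0], [0, 0, 0, 0, 0, 0], [0, 0, 0, 0, 0, 0], [0, 0, 0, 0, 0, 0], [0, 0, 0, 0, 0, 0]]
  fingers: 0.0

```text
time_s: 12.62
position: [0.4663, -0.2214, 0.0684]
tcp_rot: [[0.998, 0.055, 0.001], [0.055, -0.998, -0.004], [0.001, 0.004, -1.0]]
force: [-2.8, -6.7, 0.9]
opening: 0.125
grasp_force: 30.0
```

play_rows:
  motion:
    - [[-0.0002, 0.0073, 0, 0, 0, 0], [0.0002, 0.0146, 0, 0, 0, 0], [0.0013, 0.0219, 0, 0, 0, 0], [0.003, 0.029, 0, 0, 0, 0], [0.0052, 0.0359, 0, 0, 0, 0], [0.0082, 0.0427, 0, 0, 0, 0], [0.0142, 0.0533, 0, 0, 0, 0], [0.0142, 0.0533, 0, 0, 0, 0]]

```text
time_s: 13.28
position: [0.4814, -0.2715, 0.0681]
tcp_rot: [[0.999, 0.054, -0.005], [0.054, -0.999, 0.003], [-0.005, -0.003, -1.0]]
force: [-4.6, 3.6, 7.1]
opening: 0.129
grasp_force: 30.0
```

play_rows:
  motion:
    - [[0, 0, 0, 0, 0, 0], [0, 0, 0, 0, 0, 0], [0, 0, 0, 0, 0, 0], [0, 0, 0, 0, 0, 0]]

```text
time_s: 13.62
position: [0.4804, -0.2701, 0.068]
tcp_rot: [[0.999, 0.054, -0.006], [0.054, -0.999, 0.004], [-0.005, -0.004, -1.0]]
force: [-3.8, 2.5, 7.6]
opening: 0.126
grasp_force: 30.0
```

```bash
cat > line.py <<'E'
from h import *
t=snap('top');w=snap('wrist');s=bot.read_state();print(s['position'],s['force'],s['time_s'])
def redness(d):
    f=d['frame'].astype(float);return f[:,:,0]-(f[:,:,1]+f[:,:,2])/2
for nm,d in (('top',t),('wrist',w)):
    r=redness(d);R=[]
    for y in np.arange(-.19,.0,.004):   # scan across x at each y on the table
        xs=np.arange(.52,.63,.0005);u=[proj(d,np.array([x,y,0])) for x in xs]
        m=np.array(u,np.float32)
        val=cv2.remap(r.astype(np.float32),m[None,:,0],m[None,:,1],cv2.INTER_LINEAR,borderValue=-99)[0]
        val=val-np.median(val);k=val.argmax()
        if val[k]>12:
            j=abs(xs-xs[k])<.006;wt=np.clip(val[j],0,None);R.append(((xs[j]*wt).sum()/wt.sum(),y))
    R=np.array(R)
    if len(R)>3:
        a=np.polyfit(R[:,1],R[:,0],1)
        for _ in range(3): e=abs(np.polyval(a,R[:,1])-R[:,0]);R=R[e<max(.002,2*np.median(e))];a=np.polyfit(R[:,1],R[:,0],1)
        print(nm,len(R),'ang',90-np.degrees(np.arctan(a[0])),'x at y=.0285:',np.polyval(a,.0285),'x at pivot y',np.polyval(a,-.223),'resid',np.std(np.polyval(a,R[:,1])-R[:,0]))
E
python3 line.py
python3 - <<'E'
from h import *
t=snap('top');w=snap('wrist')
a=cv2.resize(t['frame'][150:250,290:420,::-1],(520,400),interpolation=cv2.INTER_CUBIC);b=cv2.resize(w['frame'][:,:,::-1],(272,170));b=cv2.copyMakeBorder(b,0,230,0,0,0)
cv2.imwrite('pics/beam.png',cv2.hconcat([a,b]))
E
```

```text
[ 0.4805 -0.2701  0.0681] [-4.5688  2.7237  7.5625] 13.7167
top 44 ang 74.74663193882057 x at y=.0285: 0.6169743548719091 x at pivot y 0.5483917017306075 resid 0.00018558003322860676
wrist 28 ang 74.78106057137529 x at y=.0285: 0.6180415212536198 x at pivot y 0.5496212040857545 resid 8.586349121146308e-05
```

View pics/beam.png

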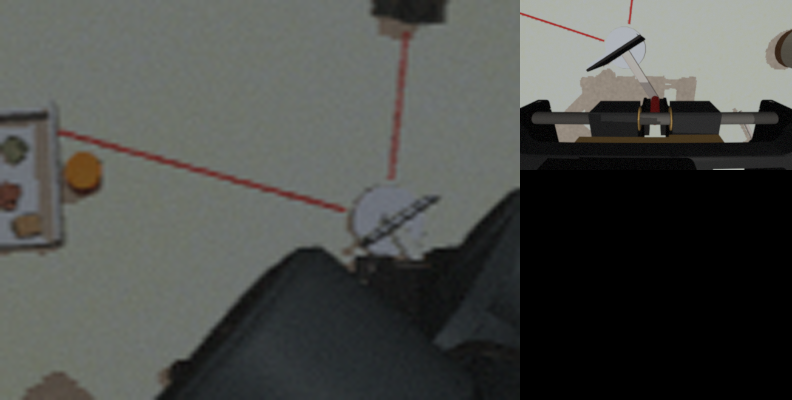

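The red line now points at 74.75° and the marker bears 82.1°, so I turn the mirror about 3.7° further.

play_rows:
  motion:
    - [[0.0016, 0.0025, 0, 0, 0, 0], [0.0031, 0.0049, 0, 0, 0, 0], [0.0031, 0.0049, 0, 0, 0, 0], [0.0031, 0.0049, 0, 0, 0, 0], [0.0031, 0.0049, 0, 0, 0, 0], [0.0031, 0.0049, 0, 0, 0, 0]]

```text
time_s: 14.32
position: [0.4834, -0.2741, 0.068]
tcp_rot: [[0.998, 0.055, -0.007], [0.055, -0.998, 0.005], [-0.006, -0.006, -1.0]]
force: [-4.6, 3.9, 7.5]
opening: 0.128
grasp_force: 30.0
```

```bash
python3 line.py
python3 - <<'E'
from h import *
import pickle
from scipy.optimize import least_squares
t=snap('top');w=snap('wrist');w4=pickle.load(open('w4.pkl','rb'));w2=pickle.load(open('w2.pkl','rb'))
# fit a cylinder (r=15mm, 0..70mm) to the marker silhouettes by mask centroid/extents
a=np.linspace(0,2*np.pi,60)
def pred(d,x,y):
    P=np.array([proj(d,np.array([x+.015*np.cos(q),y+.015*np.sin(q),z])) for z in (0,.07) for q in a]);h=cv2.convexHull(P.astype(np.float32))
    M=cv2.moments(h);return np.array([M['m10']/M['m00'],M['m01']/M['m00']]),M['m00']
for nm,d in (('top',t),('wrist',w),('w2',w2),('w4',w4)):
    u,v=proj(d,np.array([.584,.0285,.04])).astype(int)
    if not(0<u<640 and 0<v<400): continue
    r=12 if nm=='top' else 34
    m=hsvmask(d,(4,120,30),(19,255,255),(max(u-r,0),max(v-r,0),u+r,v+r))
    if not m.any(): continue
    n,l,s,c=cv2.connectedComponentsWithStats(m);k=1+s[1:,4].argmax();
    f=least_squares(lambda p:pred(d,*p)[0]-c[k],[.584,.0285])
    print(nm,s[k],c[k],'fit',f.x,'area pred',pred(d,*f.x)[1])
cv2.imwrite('pics/beam2.png',cv2.resize(t['frame'][150:250,290:420,::-1],(780,600),interpolation=cv2.INTER_CUBIC))
E
```

```text
[ 0.4834 -0.274   0.068 ] [-4.5632  4.9806  7.6103] 14.4167
top 43 ang 81.1882467004192 x at y=.0285: 0.5875536884253566 x at pivot y 0.5485666021429981 resid 0.00013881125277947386
wrist 27 ang 81.23211694166666 x at y=.0285: 0.5884239915695756 x at pivot y 0.5496340780293225 resid 6.756391716314134e-05
top [305 188  11  10  73] [310.2877 192.5205] fit [0.5857 0.0297] area pred 86.68099984922446
w2 [286  49  26  31 624] [299.3926  63.4551] fit [0.5852 0.0277] area pred 748.5691485392745
w4 [215  49  37  31 831] [232.343   64.5451] fit [0.5852 0.0284] area pred 949.0234824341314
```

View pics/beam2.png

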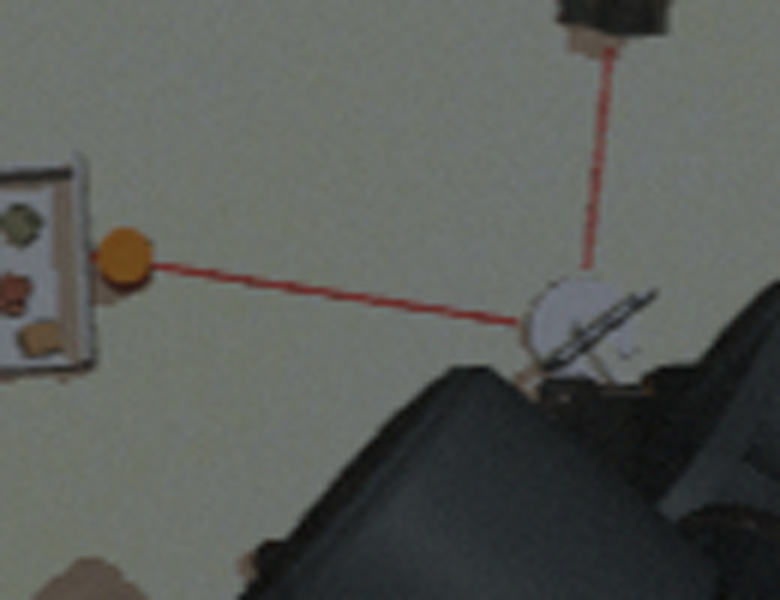

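The line meets the marker about 2.5 mm off its axis. I nudge it 0.4 mm, let it settle and check.

play_rows:
  motion:
    - [[0.0003, 0.0004, 0, 0, 0, 0], [0.0003, 0.0004, 0, 0, 0, 0], [0.0003, 0.0004, 0, 0, 0, 0], [0.0003, 0.0004, 0, 0, 0, 0], [0.0003, 0.0004, 0, 0, 0, 0], [0.0003, 0.0004, 0, 0, 0, 0], [0.0003, 0.0004, 0, 0, 0, 0], [0.0003, 0.0004, 0, 0, 0, 0]]

```text
time_s: 15.18
position: [0.4836, -0.2743, 0.068]
tcp_rot: [[0.998, 0.055, -0.007], [0.055, -0.998, 0.006], [-0.007, -0.006, -1.0]]
force: [-5.3, 4.4, 8.0]
opening: 0.128
grasp_force: 30.0
```

```bash
python3 line.py
```

```text
[ 0.4836 -0.2743  0.068 ] [-4.811   4.5275  7.3913] 15.2833
top 44 ang 81.57287497346817 x at y=.0285: 0.5858736104509503 x at pivot y 0.5486136513771909 resid 0.00015265493257519852
wrist 27 ang 81.62152099673409 x at y=.0285: 0.5866978545084764 x at pivot y 0.549656086656907 resid 3.6081731852528946e-05
```

The line is now within about 1 mm of the marker's axis and holding steady, so I hand in.

```bash
python3 -c "
from rig import bot
print(bot.hand_in())"
```

```text
the job is handed in; nothing more can be done
None
```

The job is handed in: all four chips are in the dish, the tray is lowered flat, and the arm holds the mirror lever with the red line within about 1 mm of the marker's axis; the hand-in returned no verdict.

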